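Find the release notch by feel and open the service cover

TASK

Open the rocking service cover of the red unit: starting at one end of its front rim, run the closed fingertips lightly along the top of the rim until they find the notch, then press the cover's lip down inside the notch until the cover stands fully open against its stop, and take the hand away so that the cover stays open. Use the fingertips only: do not pick up or shift the screwdriver, bottle, tape roll or metal spacer, and never lean hard on the unit.

Things in the scene. Friction and masses are not known exactly. Their poses are not given: they have to be found in the camera images.
- case: Dark red plastic unit, fixed on the cutting mat: 220 (x) x 300 (y) x 70 high mm. Origin at the centre of its underside; x from front to rear, y along its front edge, z up; the front (-x) faces roughly the robot. Behind the front rim a flat grey plastic cover lies between side and rear walls, 9 mm below their tops. The front wall (6 mm thick) stands under the rim's front, its top 8 mm below the rim's top.
- edge (a point): Centre of the top of the flat front rim (not the notch); axes as case. Rim: x -27 to 28, y -150 to 150 mm, 8 mm thick. It has one notch, 46 mm wide in y, cut through its whole depth and thickness, open above and in front, its centre anywhere from y = -40 to 40 mm. Only there is the cover's grey lip bare, 9 mm below the rim's top: press between x = -16 and 16 mm.
- hinge (a point): Middle of the cover's hinge line, which runs along the unit's y: 32 mm behind edge and 12 mm below the rim's top. The cover reaches 150 mm behind it and, as the lip under the rim, 53 mm in front of it; it is 280 mm wide. Pressing the lip down raises the larger rear part.
- cover (a joint): Angle of the cover in rad: 0 shut, 0.5 fully open at its stop. Pressed 20 mm in front of the hinge, the lip sinks about 10 mm from shut to fully open and takes roughly 4 to 8 N; friction keeps the cover at whatever angle it is left.
- driver: Bystander: yellow and black cordless screwdriver lying loose beside the unit's -y side, about 230 mm long, 42 mm high; origin under its body.
- bottle: Bystander: clear spray bottle with paper label and white head standing loose beside the unit's +y side, 70 mm across, 191 mm high; origin at the centre of its underside.
- tape: Bystander: loose roll of pale tape lying flat in front of the unit, 72 mm across, 24 mm high; origin at the centre of its underside.
- plug: Bystander: loose plain metal spacer standing in front of the unit, 26 mm across, 22 mm high; origin at the centre of its underside.

How it is judged (in metres and radians):
On the way, in this order (a step that is already met when the one before it is completed fails the run):
1. a fingertip rests on the top of the rim near one of its ends (more than 85 mm from its middle), cover shut (contact force between the fingers and case above 0.5 N and value of joint cover below 0.1 rad and (y of the grasp point in the frame of edge above 0.085 m or y of the grasp point in the frame of edge below -0.085 m) and x of the grasp point in the frame of edge between -0.04 and 0.04 m and z of the grasp point in the frame of edge above -0.01 m), for 0.1 s.
2. the fingertip, touching, has come along the rim towards its middle (less than 75 mm from it), cover still shut (contact force between the fingers and anything else above 0.3 N and value of joint cover below 0.1 rad and y of the grasp point in the frame of edge between -0.075 and 0.075 m and x of the grasp point in the frame of edge between -0.04 and 0.04 m and z of the grasp point in the frame of edge above -0.01 m), for 0.02 s.
3. the lip is pressed down until the cover is open (over 0.42 of 0.5 rad), the fingers still touching (value of joint cover above 0.42 rad and contact force between the fingers and anything else above 0.2 N), for 0.02 s.
At the end, for the whole second after the job is handed in: The cover stands open at more than 0.42 rad (its stop is at 0.5) and at rest, and each of the screwdriver, bottle, tape roll and spacer is within 20 mm of where it began (value of joint cover above 0.42 rad and velocity of joint cover between -0.05 and 0.05 rad/s and distance of each of driver, bottle, tape, plug from where it was at the start of the episode below 0.02 m); the robot touches nothing.
It fails at once if a bystander (screwdriver, bottle, tape roll, spacer) is lifted, carried or shifted by more than 20 mm (distance of any of driver, bottle, tape, plug from where it was at the start of the episode above 0.02 m).
It fails at once if the fingers push harder than 60 N (contact force between the fingers and anything else above 60 N).
It also fails if it takes over 58 s, if anything falls off the work surface, if the arm or the gripper's body presses on something with over 40 N, if the wrist force passes 120 N, or if a joint passes its speed limit or range.

ROBOT

A 6-joint arm with a two-finger parallel gripper is mounted at the origin on the work surface. World frame = base frame: x ahead of the robot, y to its left, z up, the work surface at z = 0. Lengths are in mm, angles in rad, forces in N, time in s.
With the tool pointing down it reaches from about 350 to 800 mm from the base axis. Payload 7.3 kg.
Tool frame: the origin (TCP) lies midway between the tips of the shut fingers; the grasp point (between the pads) lies 19 mm behind it; z points along the fingers, y is the line along which they close (so a half turn about z gives the same grasp; the last joint's range is limited). The gripper opens to 85 mm and grips with 20 to 120 N. Pads are 22 mm wide; open, the fingers measure 114 mm over their backs; the gripper's body (76 mm by 85 mm) begins 54 mm behind the grasp point. The pads swing forward as they close: fully open they stand 13 mm farther back than shut.
Start: joints at [1.094, 0.342, 1.524, -0, 1.275, -0.146], TCP at [170.506, 496.56, 231.322] pointing down, gripper open.
Joint ranges: [-2.53, 2.53], [-0.77, 2.02], [0.04, 2.7], [-1, 4.14], [0.28, 2.66], [-3.11, 3.11]. Speed limits (rad/s): [2.57, 2.57, 3.14, 3.14, 3.14, 3.14].

INTERFACE

Orientations are given as a rotation vector (axis times angle).
In Python, from station import state, camera, sign_off gives the robot as it stands.
- The arm moves only by the tool carry_out, never from a script. Its argument "series" is a list of rows, each a list of 3 entries, a list of its own where there are three numbers: the shift along the tool's x, y, z in m, then the turn, a rotation vector about the tool's x, y, z in rad, then the opening, from 0 (shut) to 1 (fully open). In form: [[[dx, dy, dz], [rx, ry, rz], gripper], ...]. A call has 1 to 8 rows; each row is the pose to reach, as a shift and turn from the pose commanded when the call began, along the tool's axes at that moment; what a row does not reach only later rows make up. A row lasts 1/8 s, in which the tool goes at most 62.5 mm and 10.7 degrees, less where a joint would pass 70% of its speed; a pose out of reach is approached as far as the arm can. A call with a gripper value outside its range is refused whole. The fingers move at their own pace and stop on an object; the grip force is fixed at half the most. Time passes only in rows, so rows that repeat a pose let the fingers close. It gives the time, the measured TCP pose, the force, the opening and the grip force at its end, in the units of the state.
- state(): the state, without advancing time (a new reading comes with each control period).
- camera(name): name is "scene" or "top" or "wrist"; returns a dict with "frame" (420x560x3 uint8, blue, green, red), "fx", "fy", "cx", "cy" (pixels), "extrinsics" (4x4, takes a point from world to camera coordinates). Camera axes: x right, y down, z forward; pixel columns grow to the right and rows downward; lengths in mm; the calibration is good to about 2 mm. A picture is of the moment at which its call begins. There is no depth.
- sign_off(): hands the job in; it is judged then, once.
The state is a dict: "t": time; "joints": joint angles; "dq": joint speeds; "joint_torque": joint torques, N m; "tcp_pos": TCP position; "tool_rot": TCP orientation; "force": force on the tool from outside, world axes, zero at the start; "ft_torque": the same for the moment, N m; "opening": finger opening in mm; "gripper_force": force on a finger pad.
Only numpy, scipy, OpenCV 4.12 (cv2) and the standard library are available. Lean on these libraries where they do the work, as an engineer would, in place of code of your own. Each camera call takes 0.05 s, during which the arm holds its last target. There are 200 camera calls.

## Working session

There is one attempt and no reset: what is moved stays moved. The work goes in short steps, Python scripts to look and compute and a tool call to move; the robot and the scene stay as the last step left them, time stands still between calls to the robot, and variables do not carry over. Pictures are saved under pics/ and viewed, at most 10 in all, crops included, and the job is handed in when it is done.

Besides the shell and the picture viewer there is one more tool, called after "Request:" as a command line: name --argument value ..., lists and objects as JSON in quotes. carry_out: Moves the arm, as the interface text tells. Its arguments: {"type":"object","properties":{"series":{"type":"array","items":{"type":"array"}}},"required":["series"]}

```bash
mkdir -p pics
python3 - <<'E'
from station import state,camera
import cv2,numpy as np,pickle
s=state();print({k:np.round(v,3).tolist() for k,v in s.items()})
d={}
for n in("scene","top"):
    c=camera(n);d[n]=c;cv2.imwrite(f"pics/{n}0.png",c["frame"]);print(n,c["fx"],c["cx"],c["cy"],np.round(c["extrinsics"],3).tolist())
pickle.dump(d,open("cams.pkl","wb"))
E
```

```text
{'t': 0.0, 'joints': [1.094, 0.343, 1.525, 0.0, 1.275, -0.146], 'dq': [-0.001, 0.001, -0.0, -0.0, 0.0, -0.001], 'joint_torque': [0.001, -43.367, -24.602, -0.0, 0.008, 0.0], 'tcp_pos': [170.291, 496.173, 230.614], 'tool_rot': [-0.517, -3.098, 0.002], 'force': [-0.849, 0.302, 0.618], 'ft_torque': [0.032, 0.021, -0.045], 'gripper_force': 0.0, 'opening': 85.431}
scene 426.46757984509895 281.0398595639967 207.0521639124366 [[-0.377, 0.926, 0.001, 147.632], [0.582, 0.238, -0.777, -280.423], [-0.72, -0.292, -0.629, 1383.783], [0.0, 0.0, 0.0, 1.0]]
top 521.0822793208779 285.8017740562647 201.71429575142582 [[-0.008, -1.0, -0.016, 58.202], [-0.997, 0.009, -0.077, 577.696], [0.077, 0.015, -0.997, 1051.509], [0.0, 0.0, 0.0, 1.0]]
```

View pics/scene0.png

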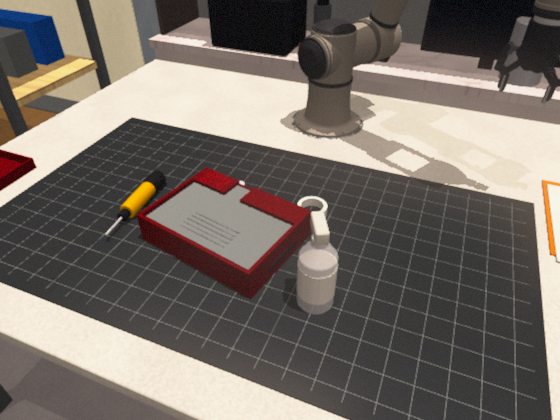

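View pics/top0.png

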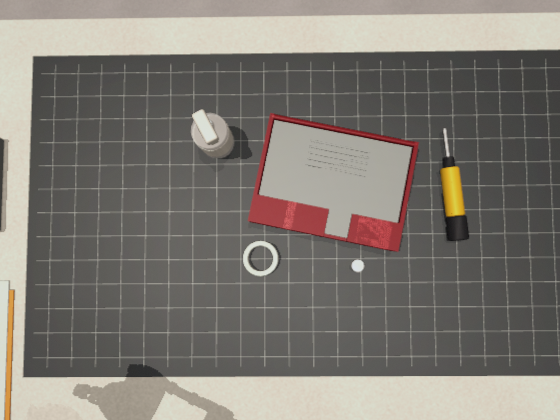

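The top view shows the unit with its rim nearest the robot. Front corners are about (249,222) and (400,250), with the notch about (338,222). The tape is at (261,258), the spacer at (358,266), the bottle at (213,137) and the driver at (454,200). In the scene view the rim's front corners are about (213,172) and (310,215). Next I'll locate the rim by ray casting and check its height with both views.

```bash
cat > h.py <<'E'
import numpy as np,cv2,pickle
from scipy.spatial.transform import Rotation as R
def K(c): return np.array([[c["fx"],0,c["cx"]],[0,c["fy"],c["cy"]],[0,0,1.]])
def plane(c,p,z):
    E=np.array(c["extrinsics"]);Rt=E[:3,:3];o=-Rt.T@E[:3,3]
    d=(Rt.T@np.linalg.inv(K(c))@np.c_[np.asarray(p,float),np.ones(len(p))].T).T
    return o+d*((z-o[2])/d[:,2])[:,None]
E
python3 - <<'E'
from h import *
d=pickle.load(open("cams.pkl","rb"));t=d["top"];s=d["scene"]
def red(f):
    h=cv2.cvtColor(f,cv2.COLOR_BGR2HSV)
    m=(((h[...,0]<8)|(h[...,0]>170))&(h[...,1]>130)&(h[...,2]>45)).astype(np.uint8)
    return max(cv2.findContours(m,cv2.RETR_EXTERNAL,cv2.CHAIN_APPROX_NONE)[0],key=cv2.contourArea)
c=red(t["frame"]);hull=cv2.convexHull(c)[:,0]
w=plane(t,hull,70)[:,:2].astype(np.float32)
r=cv2.minAreaRect(w);print("rect",r);print(cv2.boxPoints(r))
q=cv2.approxPolyDP(cv2.convexHull(c),6,True)[:,0];print("top corners",q.tolist())
cs=red(s["frame"]);qs=cv2.approxPolyDP(cv2.convexHull(cs),4,True)[:,0];print("scene corners",qs.tolist())
P=[K(x)@np.array(x["extrinsics"])[:3] for x in(t,s)]
# front corners, nearest to hand-read pixels
near=lambda Q,p:Q[np.argmin(np.linalg.norm(Q-p,axis=1))].astype(float)
for a,b in(((400,250),(213,172)),((249,222),(310,215))):
    X=cv2.triangulatePoints(*P,near(q,a),near(qs,b));print(a,(X[:3]/X[3]).ravel())
# notch: grey pixels, row strip across the rim
box=cv2.boxPoints(r);yd=None
g=cv2.cvtColor(t["frame"],cv2.COLOR_BGR2HSV)
e=[box[i]-box[(i+1)%4] for i in(0,1)];L=max(e,key=np.linalg.norm);yd=L/np.linalg.norm(L);yd*=np.sign(yd[1]);xd=np.array([yd[1],-yd[0]])
C=np.array(r[0]);print("yaw",np.arctan2(xd[1],xd[0]),"yd",yd)
E=np.array(t["extrinsics"])
for ex in(-15,-5,5,15):
    ys=np.arange(-145,146,1.);pt=C+(ex-83)*xd+ys[:,None]*yd
    px=cv2.projectPoints(np.c_[pt,np.full(len(pt),70)],cv2.Rodrigues(E[:3,:3])[0],E[:3,3],K(t),None)[0][:,0].round().astype(int)
    hh=g[px[:,1],px[:,0]];gr=ys[hh[:,1]<90];print(ex,gr.min() if len(gr) else 0,gr.max() if len(gr) else 0,len(gr))
for ey in(0,110,-110): print(ey,C-83*xd+ey*yd)
E
```

```text
rect ((613.6575927734375, -41.1395263671875), (300.2921447753906, 221.00279235839844), 78.01957702636719)
[[ 474.39615 -165.0776 ]
 [ 690.58514 -210.95279]
 [ 752.91907   82.79855]
 [ 536.73004  128.67374]]
top corners [[418, 142], [397, 250], [248, 220], [271, 113]]
scene corners [[137, 213], [206, 167], [310, 211], [308, 234], [251, 297], [144, 239]]
(400, 250) [ 478.12863919 -162.68934491   73.24431836]
(249, 222) [539.0479504  127.21684061  71.11142715]
yaw -0.20909798 yd [0.2075776  0.97821856]
-15 -47.0 -2.0 46
-5 -47.0 -2.0 46
5 -47.0 -2.0 46
15 -47.0 -2.0 46
0 [532.4654541 -23.9105854]
110 [555.29899025  83.69345665]
-110 [ 509.63191795 -131.51462746]
```

```bash
cat >> h.py <<'E'
C=np.array([532.5,-23.9]);YD=np.array([.2076,.9782]);XD=np.array([.9782,-.2076])
def go(x,y,z,yaw=True):
    "print tool-axis shift and turn to edge-frame x,y, world z"
    from station import state
    s=state();A=R.from_rotvec(s["tool_rot"]);p=np.r_[C+x*XD+y*YD,z]
    T=R.from_matrix(np.c_[np.r_[-XD,0],np.r_[YD,0],[0,0,-1.]])
    e=np.array(s["tcp_pos"])[:2]-C
    print("t",round(s["t"],2),"edge xy",np.round([e@XD,e@YD],1),"z",round(s["tcp_pos"][2],1),"F",np.round(s["force"],2))
    print("shift m",np.round(A.inv().apply(p-s["tcp_pos"])/1000,4),"turn",np.round((A.inv()*T).as_rotvec(),3))
E
python3 -c "
from h import *
go(0,-100,100)"
```

```text
t 0.1 edge xy [-462.2  433.6] z 230.7 F [0.27 1.18 0.23]
shift m [-0.5236 -0.4734  0.1312] turn [-0.001 -0.    -0.122]
```

Request:
carry_out --series '[[[-0.04,-0.036,0],[0,0,0],0],[[-0.08,-0.072,0],[0,0,0],0],[[-0.12,-0.108,0],[0,0,0],0],[[-0.16,-0.144,0],[0,0,0],0],[[-0.2,-0.18,0],[0,0,0],0],[[-0.24,-0.216,0],[0,0,0],0],[[-0.28,-0.252,0],[0,0,-0.06],0],[[-0.32,-0.288,0],[0,0,-0.122],0]]'

```text
t: 1.1
tcp_pos: [380.1, 118.6, 231.2]
tool_rot: [0.324, 3.125, 0.0]
force: [1.1, 0.2, -0.5]
opening: 0.1
gripper_force: 0.0
```

```bash
python3 -c "
from h import *
go(0,-100,100)"
```

```text
t 1.1 edge xy [-178.7  107.7] z 231.2 F [ 1.07  0.18 -0.46]
shift m [-0.1782 -0.2081  0.1312] turn [0.    0.    0.002]
```

Request:
carry_out --series '[[[-0.04,-0.045,0],[0,0,0],0],[[-0.08,-0.09,0.01],[0,0,0],0],[[-0.12,-0.135,0.03],[0,0,0],0],[[-0.15,-0.175,0.06],[0,0,0],0],[[-0.176,-0.206,0.1],[0,0,0],0],[[-0.178,-0.208,0.131],[0,0,0],0],[[-0.178,-0.208,0.131],[0,0,0],0]]'

```text
t: 1.98
tcp_pos: [508.8, -119.9, 97.8]
tool_rot: [-0.328, -3.118, -0.003]
force: [-0.4, 0.3, -0.3]
opening: 0.5
gripper_force: 0.0
```

Run:
```python
from h import *
from station import camera
go(0,-100,76)
for n in("top","wrist"):
    c=camera(n);cv2.imwrite(f"pics/{n}1.png",c["frame"])
a=cv2.imread("pics/top1.png")[90:330,180:500];b=cv2.imread("pics/wrist1.png")
cv2.imwrite("pics/c1.png",np.hstack([cv2.resize(a,(440,330)),cv2.resize(b,(330,330))]))
```

```text
t 1.98 edge xy [ -3.2 -98.8] z 97.8 F [-0.4   0.33 -0.35]
shift m [-0.0033 -0.0012  0.0218] turn [ 0.001 -0.006 -0.001]
```

View pics/c1.png

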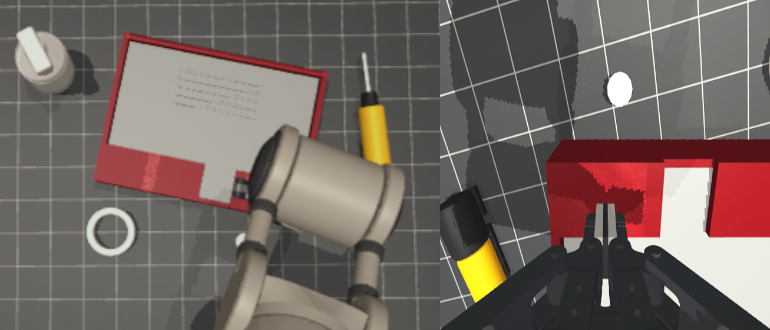

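The closed fingers (crop about (605,220)) are over the rim's -y end, with the notch to the right of them at about (688,195). The spacer, driver and tape are clear. I'll descend slowly.

Request:
carry_out --series '[[[-0.003,-0.001,0.01],[0,0,0],0],[[-0.003,-0.001,0.018],[0,0,0],0],[[-0.003,-0.001,0.021],[0,0,0],0],[[-0.003,-0.001,0.023],[0,0,0],0]]'

```text
t: 2.58
tcp_pos: [513.4, -121.6, 77.2]
tool_rot: [0.327, 3.124, 0.0]
force: [-0.1, 0.6, 0.5]
opening: 0.1
gripper_force: 0.0
```

```bash
python3 -c "
from h import *
go(0,-100,70)"
```

```text
t 2.58 edge xy [  1.6 -99.6] z 77.2 F [-0.09  0.62  0.45]
shift m [ 0.0016 -0.0004  0.0072] turn [0. 0. 0.]
```

Request:
carry_out --series '[[[0.002,0,0.002],[0,0,0],0],[[0.002,0,0.004],[0,0,0],0],[[0.002,0,0.005],[0,0,0],0],[[0.002,0,0.005],[0,0,0],0]]'

```text
t: 3.08
tcp_pos: [511.3, -121.3, 73.0]
tool_rot: [0.327, 3.124, -0.0]
force: [-2.6, 1.2, 6.3]
opening: -0.2
gripper_force: 3.6
```

Contact at about 6 N. Sliding along the rim toward the middle.

Request:
carry_out --series '[[[0,0,0],[0,0,0],0],[[0,0.006,0],[0,0,0],0],[[0,0.012,0],[0,0,0],0],[[0,0.018,0],[0,0,0],0],[[0,0.024,0],[0,0,0],0],[[0,0.03,0],[0,0,0],0],[[0,0.035,0],[0,0,0],0],[[0,0.035,0],[0,0,0],0]]'

```text
t: 4.08
tcp_pos: [519.6, -87.1, 73.1]
tool_rot: [0.327, 3.122, -0.001]
force: [-0.5, -1.0, 6.1]
opening: -0.1
gripper_force: 2.9
```

```bash
python3 -c "
from h import *
go(0,-24.5,75)"
```

```text
t 4.08 edge xy [  0.5 -64.5] z 73.1 F [-0.45 -1.04  6.11]
shift m [ 0.0004  0.04   -0.0019] turn [-0.     0.002  0.001]
```

Request:
carry_out --series '[[[0,0.006,0],[0,0,0],0],[[0,0.012,0],[0,0,0],0],[[0,0.018,0],[0,0,0],0],[[0,0.024,0],[0,0,0],0],[[0,0.03,0],[0,0,0],0],[[0,0.036,0],[0,0,0],0],[[0,0.04,0],[0,0,0],0],[[0,0.04,0],[0,0,0],0]]'

```text
t: 5.08
tcp_pos: [526.9, -47.5, 72.2]
tool_rot: [-0.327, -3.124, -0.0]
force: [0.9, 0.1, 0.3]
opening: -0.1
gripper_force: 0.0
```

Run:
```python
from h import *
from station import camera
go(0,-24.5,66)
c=camera("wrist");cv2.imwrite("pics/w2.png",c["frame"])
```

```text
t 5.08 edge xy [ -0.5 -24.3] z 72.2 F [0.92 0.06 0.28]
shift m [-0.0005 -0.0002  0.0062] turn [ 0.    -0.     0.001]
```

View pics/w2.png

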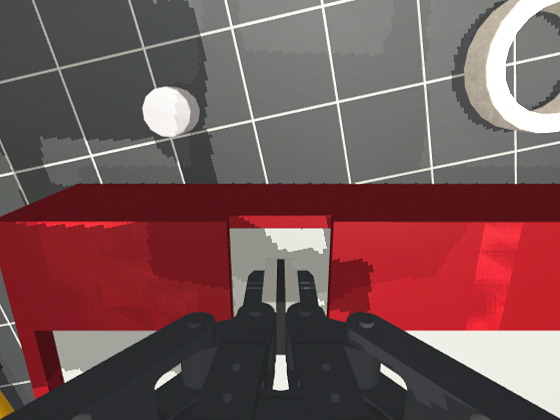

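The force drop shows the notch. The fingertips (282,280) are centred between its walls at columns 229 and 331. Now I'll press the lip.

Request:
carry_out --series '[[[0,0,0.004],[0,0,0],0],[[0,0,0.007],[0,0,0],0],[[0,0,0.009],[0,0,0],0],[[0,0,0.011],[0,0,0],0],[[0,0,0.013],[0,0,0],0],[[0,0,0.015],[0,0,0],0],[[0,0,0.016],[0,0,0],0],[[0,0,0.016],[0,0,0],0]]'

```text
t: 6.12
tcp_pos: [527.0, -48.0, 56.2]
tool_rot: [0.327, 3.124, -0.0]
force: [-0.5, -1.0, 1.8]
opening: 0.4
gripper_force: 1.1
```

Request:
carry_out --series '[[[0,0,0.0015],[0,0,0],0],[[0,0,0.003],[0,0,0],0],[[0,0,0.004],[0,0,0],0],[[0,0,0.004],[0,0,0],0]]'

```text
t: 6.62
tcp_pos: [527.2, -47.9, 52.3]
tool_rot: [0.327, 3.124, 0.0]
force: [0.6, -0.6, 2.0]
opening: 0.3
gripper_force: 0.7
```

Run:
```python
from h import *
from station import camera
go(0,-24.5,50)
c=camera("scene");cv2.imwrite("pics/s3.png",cv2.resize(c["frame"][100:310,100:380],None,fx=2,fy=2))
```

```text
t 6.62 edge xy [ -0.2 -24.5] z 52.3 F [ 0.56 -0.6   1.96]
shift m [-0.0002  0.      0.0023] turn [0. 0. 0.]
```

View pics/s3.png

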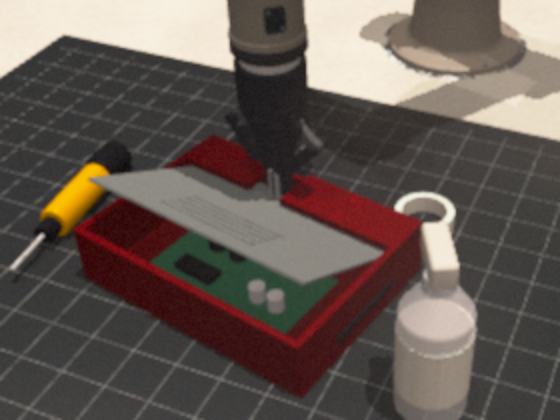

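The cover is rising (rear edge from (95,180) to (375,258) in the crop) and the inside is visible. I'll keep pressing until the stop.

Request:
carry_out --series '[[[0,0,0.001],[0,0,0],0],[[0,0,0.002],[0,0,0],0],[[0,0,0.003],[0,0,0],0],[[0,0,0.003],[0,0,0],0]]'

```text
t: 7.18
tcp_pos: [527.4, -47.9, 50.5]
tool_rot: [0.327, 3.123, -0.0]
force: [-2.9, 0.7, 13.1]
opening: 0.2
gripper_force: 6.6
```

Request:
carry_out --series '[[[0,0,0.0007],[0,0,0],0],[[0,0,0.0007],[0,0,0],0]]'

```text
t: 7.42
tcp_pos: [527.5, -47.9, 50.4]
tool_rot: [0.327, 3.123, -0.0]
force: [-4.7, 2.1, 19.5]
opening: 0.3
gripper_force: 9.2
```

Run:
```python
from h import *
from station import camera
go(0,-24.5,130)
c=camera("scene");cv2.imwrite("pics/s4.png",cv2.resize(c["frame"][100:310,100:380],None,fx=2,fy=2))
```

```text
t 7.42 edge xy [  0.1 -24.5] z 50.4 F [-4.74  2.06 19.54]
shift m [-0.0001  0.     -0.0796] turn [0.    0.002 0.001]
```

View pics/s4.png

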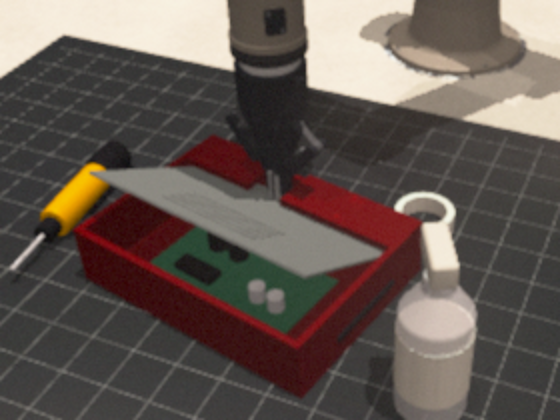

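The force rises with no further movement (rigid stop). I'll retreat straight up, then check the angle.

Request:
carry_out --series '[[[0,0,-0.004],[0,0,0],0],[[0,0,-0.02],[0,0,0],0],[[0,0,-0.06],[0,0,0],0],[[0.02,0,-0.11],[0,0,0],0],[[0.07,0,-0.15],[0,0,0],0],[[0.1,0,-0.16],[0,0,0],0],[[0.1,0,-0.16],[0,0,0],0],[[0.1,0,-0.16],[0,0,0],0]]'

```text
t: 8.48
tcp_pos: [429.6, -27.3, 208.8]
tool_rot: [0.327, 3.124, 0.0]
force: [-1.3, -0.2, -0.2]
opening: 0.3
gripper_force: 0.0
```

Run:
```python
from h import *
from station import camera
go(0,-24.5,130)
c=camera("scene");f=cv2.resize(c["frame"],None,fx=2,fy=2);E=np.array(c["extrinsics"])
for a,col in((.35,(255,0,0)),(.42,(0,255,255)),(.5,(0,255,0))):
    P=[np.r_[C+(32+150*np.cos(a))*XD+y*YD,60+150*np.sin(a)] for y in(-140,140)]
    px=cv2.projectPoints(np.array(P),cv2.Rodrigues(E[:3,:3])[0],E[:3,3],K(c),None)[0][:,0]*2
    for p in px: cv2.circle(f,tuple(int(v) for v in p),2,col,-1)
    print(a,px-[200,200])
cv2.imwrite("pics/s5.png",f[200:620,200:760])
```

```text
t 8.47 edge xy [-100.   -24.7] z 208.8 F [-1.33 -0.19 -0.16]
shift m [-0.0999  0.0002  0.0789] turn [0.    0.001 0.   ]
0.35 [[ 84.91265352 192.58692297]
 [299.11247436 299.69752241]]
0.42 [[ 85.93856967 183.21652992]
 [301.31079227 289.32982961]]
0.5 [[ 87.80469968 172.31505658]
 [304.42457165 277.14074414]]
```

View pics/s5.png

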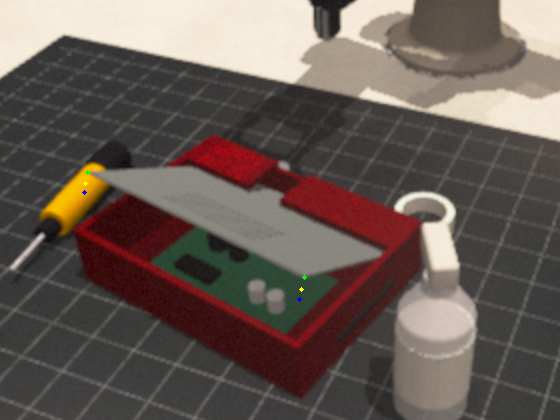

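The cover's rear corners, at about (90,172) and (305,277), lie on the green 0.5 rad marks. The hand is clear and the bystanders haven't moved.

```bash
python3 -c "
from station import sign_off
print(sign_off())"
```

```text
the job is handed in; nothing more can be done
None
```

The cover stands open at its stop, about 0.5 rad in the last camera image; the hand is clear, the bystanders look unmoved, and the job is handed in (no verdict was returned).

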